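Sort the scale tablets, then find the cap's thread and open the dosing pot

ROBOT

A 7-joint arm with a two-finger parallel gripper is mounted at the origin on a cart in front of the work surface, level with it; the furniture and walls round the work are solid. World frame = base frame: x ahead of the robot, y to its left, z up, the work surface at z = 0. Lengths are in mm, angles in rad, forces in N, time in s.
With the tool pointing down it reaches from about 425 to 950 mm from the base axis. Payload 16.7 kg.
Tool frame: the origin (TCP) lies between the finger pads; the fingertips stand 19 mm ahead of it and the grasp point (between the pads) is the TCP; z points along the fingers, y is the line along which they close (so a half turn about z gives the same grasp; the last joint's range is limited). The gripper opens to 94 mm and grips with 3 to 60 N. Pads are 16 mm wide; open, the fingers measure 119 mm over their backs; the gripper's body (75 mm by 177 mm) begins 78 mm behind the grasp point.
Start: joints at [1.058, 0.426, 0.074, 1.606, -0.034, 1.111, -0.067], TCP at [240.151, -630.796, 224.467] pointing down, gripper open.
Joint ranges: [-2.85, 2.85], [-0.5, 2.14], [-1.23, 1.37], [0.21, 2.46], [-1.02, 4.16], [0.16, 2.05], [-2.73, 2.73]. Speed limits (rad/s): [1.89, 1.89, 2.39, 2.39, 3.01, 3.01, 3.01].

INTERFACE

Orientations are given as [roll, pitch, yaw] about the fixed x, y, z axes, in that order (R = Rz(yaw) Ry(pitch) Rx(roll)).
In Python, from plant import manip, get_image, sign_off gives the robot as it stands.
- The arm moves only by the tool send_rows, never from a script. Its argument "increments" is a list that holds one entry, the list of rows, each a list of 7 numbers: the closure, from 0 (fully open) to 1 (shut), then the shift along the tool's x, y, z in m, then the turn, a rotation vector about the tool's x, y, z in degrees. A call has 1 to 20 rows; each row is the pose to reach, as a shift and turn from the pose commanded when the call began, along the tool's axes at that moment; what a row does not reach only later rows make up. A row lasts 1/10 s, in which the tool goes at most 50 mm and 8.59 degrees, less where a joint would pass 70% of its speed; a pose out of reach is approached as far as the arm can. A call with a gripper value outside its range is refused whole. The fingers move at their own pace and stop on an object; "grip_force" is the grip in N (left out, the last holds). Time passes only in rows, so rows that repeat a pose let the fingers close. It gives the time, the measured TCP pose, the force, the opening and the grip force at its end, in the units of the state.
- manip.state(): the state, without advancing time (a new reading comes with each control period).
- get_image(name): name is "side" or "top"; returns a dict with "image" (400x640x3 uint8, red, green, blue), "fx", "fy", "cx", "cy" (pixels), "T" (4x4, takes a point from camera to world coordinates). Camera axes: x right, y down, z forward; pixel columns grow to the right and rows downward; lengths in mm; the calibration is good to about 2 mm. A picture is of the moment at which its call begins. There is no depth.
- sign_off(): hands the job in; it is judged then, once.
The state is a dict: "clock": time; "qpos": joint angles; "joint_velocities": joint speeds; "tau": joint torques, N m; "ee_pos": TCP position; "tool_rot": TCP orientation; "force": force on the tool from outside, world axes, zero at the start; "moment": the same for the moment, N m; "grip_width": finger opening in mm; "gripper_force": force on a finger pad.
Only numpy, scipy, OpenCV 4.12 (cv2) and the standard library are available. Lean on these libraries where they do the work, as an engineer would, in place of code of your own. Each camera call takes 0.05 s, during which the arm holds its last target. There are 200 camera calls.

TASK

The left pot of the twin dosing unit (the one nearer the sink) is to be refilled: first pick the two broken tablets out of the enamel tray and put them in the white waste dish, leaving the three whole ones in the tray. Then unscrew the left pot's cap - one of the two pots has a left-hand thread and nobody remembers which, so if the cap does not come loose one way, try the other - and lift it off. Finish while holding the cap in the gripper, level and still, about 8 cm above its neck, so that I can drop the tablets in; leave the right pot closed, and the marker and the scoop where they are.

Things in the scene. Friction and masses are not known exactly. Their poses are not given: they have to be found in the camera images.
- tablet_tray: shallow white enamelled tray, fixed, inside 268 mm along its own x and 188 mm along its own y, rim 21 mm high; origin at the centre of its underside; tablets lie on the worktop's level (z = 0) in it, their centres at least 60 mm apart
- tablet_1: a whole pressed scale tablet: plain grey-blue disc 34 mm in diameter, 15 mm high, lying flat in the tray; origin at the centre of its underside
- tablet_2: a whole pressed scale tablet: plain grey-blue disc 34 mm in diameter, 15 mm high, lying flat in the tray; origin at the centre of its underside
- tablet_3: a whole pressed scale tablet: plain grey-blue disc 34 mm in diameter, 15 mm high, lying flat in the tray; origin at the centre of its underside
- chipped_1: a broken scale tablet lying in the tray: the same 34 mm disc, 15 mm high, but about 12 mm of it is broken away, leaving a flat face on its own +x side, 4 to 5 mm from the origin; origin where the whole disc's centre was, on the underside, so that it is still 33 mm wide along its own y at 3 mm on its -x side
- chipped_2: a broken scale tablet lying in the tray: the same 34 mm disc, 15 mm high, but about 15 mm of it is broken away, leaving a flat face on its own +x side, 1 to 2 mm from the origin; origin where the whole disc's centre was, on the underside, so that it is still 33 mm wide along its own y at 3 mm on its -x side
- waste_dish_in (a point): centre of the inner floor, 5 mm above the worktop, of the round white ceramic waste dish: rim 110 mm across, 36 mm high, fixed
- dosing_unit: twin dosing unit, fixed: grey foot 100 x 225 x 10 mm with two clear pots 120 mm apart along its own y, brass pipe tails at both ends (256 mm overall along y); origin at the centre of the foot's underside. The pots' shoulders, 72 mm in diameter, end 73 mm above the worktop, below the necks
- neck_left (a point): centre of the rim of the left pot's neck (at +y of the unit, nearer the sink), 110 mm up. Quick thread under the cap, its hand hidden: turned the right way the cap goes freely, stays as turned and lifts straight off at 0.95 to 1.4 rad from the unit's yaw (best 1.18), then meets a stop; the wrong way it stops hard within 0.2 rad and slips in the fingers. Still caught, it lifts 4 mm at most. Fingers may reach 15 mm below the cap's edge
- neck_right (a point): the same of the right pot
- cap_left: the screw cap of the left pot (to be opened), seen from the robot: plain grey, knurled, 61 mm in diameter, 24 mm high, with a grip bar 50 x 12 mm 9 mm high on top along the cap's own x; origin at the centre of the skirt's lower edge, z up; 30 to 70 g. At the start its origin is 20 mm below the rim's centre, yaw within 0.08 rad of the unit's
- cap_right: the screw cap of the right pot (to be left on), seen from the robot: plain grey, knurled, 61 mm in diameter, 24 mm high, with a grip bar 50 x 12 mm 9 mm high on top along the cap's own x; origin at the centre of the skirt's lower edge, z up; 30 to 70 g. Same thread with the opposite hand
- scoop: white plastic measuring scoop lying behind the work; leave it alone
- marker: marker pen lying near the front edge of the worktop; leave it alone

How it is judged:
By the outcome, as a careful person would: the job done as asked, in the order asked, and still so for the second after the job is handed in, while the arm keeps its last pose, push and grip.
It also fails if it takes over 72 s, if anything falls off the work surface, if the arm or the gripper's body presses on something with over 40 N, if the wrist force passes 120 N, or if a joint passes its speed limit or range.

## Working session

There is one attempt and no reset: what is moved stays moved. The work goes in short steps, Python scripts to look and compute and a tool call to move; the robot and the scene stay as the last step left them, time stands still between calls to the robot, and variables do not carry over. Pictures are saved under pics/ and viewed, at most 10 in all, crops included, and the job is handed in when it is done.

Besides the shell and the picture viewer there is one more tool, called as name(argument=value, ...) on one line, values as JSON. send_rows: Moves the arm, as the interface text tells. Its arguments: {"type":"object","properties":{"increments":{"type":"array"},"grip_force":{"type":"number"}},"required":["increments"]}

```bash
mkdir -p pics; python3 - <<'E'
from plant import manip,get_image
import cv2,numpy as np
s=manip.state();print({k:np.round(v,3).tolist() for k,v in s.items()})
for n in("side","top"):
    d=get_image(n);cv2.imwrite(f"pics/{n}0.png",d["image"][:,:,::-1]);print(n,d["fx"],d["fy"],d["cx"],d["cy"],np.round(d["T"],3).tolist())
E
```

```text
{'clock': 0.0, 'qpos': [1.058, 0.427, 0.074, 1.607, -0.034, 1.111, -0.067], 'joint_velocities': [0.003, -0.001, -0.002, -0.0, 0.0, 0.001, -0.0], 'tau': [-0.001, -93.581, 3.666, -45.419, -0.049, 0.02, 0.0], 'ee_pos': [239.981, -630.468, 223.797], 'tool_rot': [-3.14, 0.0, 0.364], 'force': [-0.136, 0.111, -0.594], 'moment': [-0.002, -0.047, 0.03], 'gripper_force': 0.0, 'grip_width': 93.897}
side 466.0018459845314 466.0018459845314 311.8037141711382 198.1153827837666 [[-0.855, -0.285, 0.433, 17.103], [-0.518, 0.467, -0.716, 977.578], [0.002, -0.837, -0.547, 830.274], [0.0, 0.0, 0.0, 1.0]]
top 497.786839042038 497.786839042038 311.6520718441458 198.158196038673 [[0.002, -0.981, 0.193, 376.284], [-1.0, -0.001, 0.004, -12.312], [-0.004, -0.193, -0.981, 1283.917], [0.0, 0.0, 0.0, 1.0]]
```

View pics/top0.png

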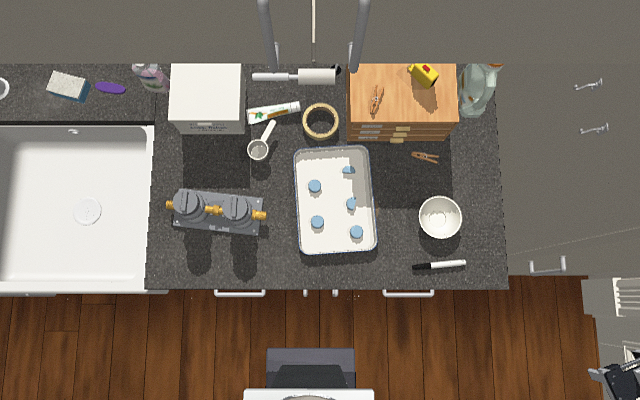

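View pics/side0.png

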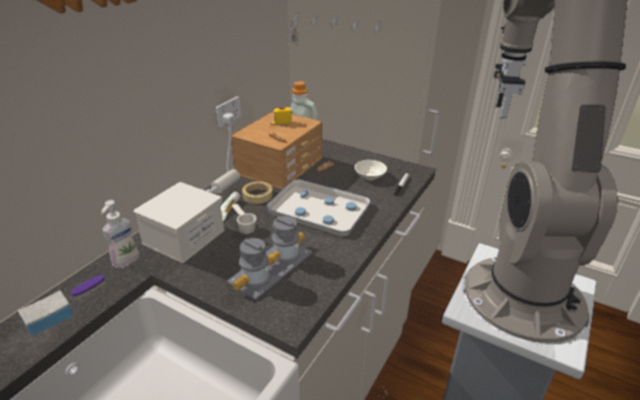

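```bash
cat > h.py <<'E'
import cv2,numpy as np
from plant import manip,get_image
def ray(d,u,v):
    T=np.array(d["T"]);r=T[:3,:3]@np.array([(u-d["cx"])/d["fx"],(v-d["cy"])/d["fy"],1]);return T[:3,3],r
def onz(d,u,v,z):
    o,r=ray(d,u,v);return (o+r*(z-o[2])/r[2])[:2]
def blue(d,box,s=6):
    """contours (full-image pixel coords) of the blue things in box"""
    x0,y0,x1,y1=box
    im=cv2.resize(d["image"][y0:y1,x0:x1],None,fx=s,fy=s,interpolation=cv2.INTER_CUBIC)
    h=cv2.cvtColor(im,cv2.COLOR_RGB2HSV);m=cv2.inRange(h,(95,70,40),(118,255,255))
    cs=[c for c in cv2.findContours(m,cv2.RETR_EXTERNAL,cv2.CHAIN_APPROX_NONE)[0] if cv2.contourArea(c)>20*s*s]
    return [((c[:,0]+.5)/s-.5+[x0,y0]) for c in cs]
def seen(d,c,z=9):
    w=np.array([onz(d,u,v,z) for u,v in c],np.float32);m=cv2.moments(w.reshape(-1,1,2))
    cen=np.array([m["m10"],m["m01"]])/m["m00"]
    return cen,m["m00"],cv2.minAreaRect(w),w
def unit(a):return np.array([np.cos(a),np.sin(a)])
E
python3 - <<'E'
from h import *
np.set_printoptions(precision=1,suppress=True)
d=get_image("top")
im=d["image"]
a=cv2.resize(im[140:262,290:380],None,fx=4.4,fy=4.4,interpolation=cv2.INTER_CUBIC)
b=cv2.resize(im[140:262,160:275],None,fx=3.4,fy=4.4,interpolation=cv2.INTER_CUBIC)
cv2.imwrite("pics/crop1.png",np.hstack([a,b])[:,:,::-1])
s=get_image("side")
cv2.imwrite("pics/crop2.png",cv2.resize(s["image"][175:305,220:390],None,fx=4.4,fy=4.4,interpolation=cv2.INTER_CUBIC)[:,:,::-1])
for n,dd,box in(("top",d,(295,150,375,250)),("side",s,(275,185,365,225))):
  for c in blue(dd,box):
    cen,A,r,w=seen(dd,c);x,y=c.mean(0);print(n,(x,y),"c",cen,"A %.0f"%A,"size",np.array(r[1]),"ang %.0f"%r[2])
# dish: white blob
h=cv2.cvtColor(im,cv2.COLOR_RGB2HSV);m=cv2.inRange(h,(0,0,150),(180,70,255));m2=m*0;m2[190:245,410:470]=m[190:245,410:470]
c=max(cv2.findContours(m2,cv2.RETR_EXTERNAL,cv2.CHAIN_APPROX_NONE)[0],key=cv2.contourArea)
(x,y),r=cv2.minEnclosingCircle(c);print("dish",x,y,r,onz(d,x,y,36))
E
```

```text
dish 439.93548583984375 216.93548583984375 22.113628387451172 [ 573.8 -331.9]
```

View pics/crop1.png

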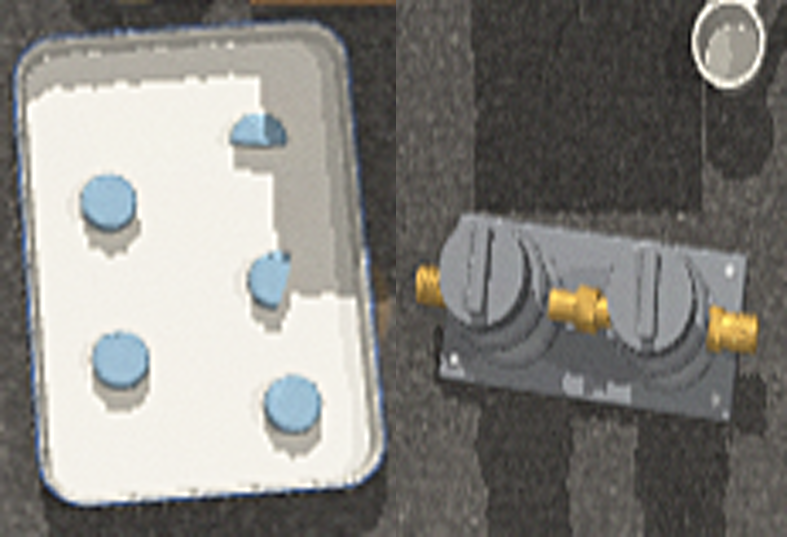

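View pics/crop2.png

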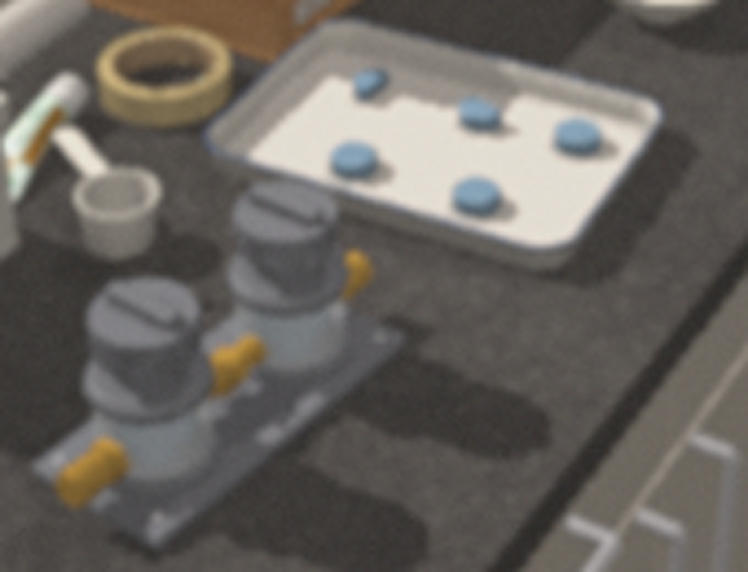

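```bash
python3 - <<'E'
from h import *
d=get_image("top");im=d["image"];print(im.dtype,im[186,315],im[222,317],im[203,351],im[170,348])
h=cv2.cvtColor(np.ascontiguousarray(im),cv2.COLOR_RGB2HSV);print(h[186,315],h[203,351],h[170,348],h[200,330],h[180,362])
E
```

```text
uint8 [158 191 211] [161 192 213] [162 191 212] [160 192 214]
[101  64 211] [103  60 212] [102  64 214] [ 20   9 244] [ 24  20 180]
```

```bash
sed -i 's/(95,70,40),(118,255,255)/(95,35,60),(112,255,255)/' h.py; python3 - <<'E'
from h import *
np.set_printoptions(precision=1,suppress=True)
d=get_image("top");s=get_image("side")
for n,dd,box in(("top",d,(297,155,372,248)),("side",s,(275,185,365,225))):
  for c in blue(dd,box):
    cen,A,r,w=seen(dd,c,12);p=cv2.approxPolyDP(w.reshape(-1,1,2),2.5,True)[:,0]
    e=np.roll(p,-1,0)-p;k=np.argmax(np.hypot(*e.T))
    (ex,ey),er=cv2.minEnclosingCircle(w)
    print(n,c.mean(0),"c",cen,"A %.0f"%A,"size",np.array(r[1]),"ang %.0f"%r[2],"circ",ex,ey,er,"edge",p[k],p[(k+1)%len(p)],"len %.0f"%np.hypot(*e[k]),"dir %.0f"%np.degrees(np.arctan2(e[k,1],e[k,0])))
E
```

```text
top [356.1 231.4] c [ 539.8 -121.1] A 835 size [32.3 32.6] ang 0 circ 539.9154663085938 -121.2618179321289 16.904800415039062 edge [ 556.1 -118.3] [ 545.3 -105.2] len 17 dir 130
top [297.6 233.3] c [532.5  29.1] A 163 size [74.9  5. ] ang 5 circ 535.660888671875 28.02942657470703 37.45893096923828 edge [498.4  23.9] [572.9  32.1] len 75 dir 6
top [317.  221.4] c [565.7 -20.6] A 843 size [32.6 32.7] ang 0 circ 565.6259155273438 -20.301456451416016 17.102691650390625 edge [581.2 -26.4] [579.9 -10.9] len 16 dir 95
top [351.  202.8] c [ 614.5 -108.4] A 583 size [22.  34.2] ang 71 circ 613.6075439453125 -112.63229370117188 17.51280403137207 edge [ 596.2 -110.7] [ 619.5 -120.1] len 25 dir -22
top [314.3 185.5] c [660.4 -13.6] A 851 size [33.5 31.9] ang 0 circ 660.4111328125 -13.645286560058594 17.190969467163086 edge [668.8   1. ] [654.    1.4] len 15 dir 178
top [348.4 169.6] c [ 704.  -103.2] A 483 size [32.5 18.7] ang 87 circ 700.3641357421875 -102.93589782714844 16.356433868408203 edge [696.7 -88.8] [ 695.8 -117.3] len 28 dir -92
side [327.9 219.2] c [563.5 -20.1] A 924 size [29.  40.2] ang 30 circ 561.6417236328125 -21.661693572998047 20.469669342041016 edge [580.1 -21.7] [571.5  -5.9] len 18 dir 118
side [300. 211.] c [658.3 -13. ] A 915 size [28.8 38.8] ang 32 circ 658.2302856445312 -13.217999458312988 19.864967346191406 edge [640.6  -7.4] [652.6 -28.5] len 24 dir -60
side [350.9 205.7] c [ 538.1 -120.9] A 945 size [28.7 40.3] ang 28 circ 536.8922119140625 -121.4828872680664 20.186107635498047 edge [ 555.3 -125.9] [ 546.6 -107.1] len 21 dir 115
side [328.4 200.4] c [ 612.9 -110.2] A 783 size [25.7 39.8] ang 38 circ 612.8587036132812 -111.12947082519531 20.281063079833984 edge [ 630.3 -113.9] [617. -96.] len 22 dir 127
side [303.6 193.3] c [ 702.8 -104.3] A 534 size [21.8 35.2] ang 32 circ 701.4832763671875 -102.48048400878906 18.103506088256836 edge [ 714.3 -104.6] [696.2 -85.2] len 27 dir 133
```

```bash
cat >> h.py <<'E'
from scipy.spatial.transform import Rotation as R
def inc(*targets):
    """print the tool-axis shift (m) and turn (deg) from the present pose to (x,y,z,yaw deg) targets"""
    s=manip.state();r=R.from_euler("xyz",s["tool_rot"])
    print("now",s["clock"],np.round(s["ee_pos"],1),np.round(s["tool_rot"],3),"q",np.round(s["qpos"],2))
    for x,y,z,w in targets:
        print((x,y,z,w),np.round(r.inv().apply(np.array([x,y,z])-s["ee_pos"])/1000,4),np.round((r.inv()*R.from_euler("xyz",[180,0,w],degrees=True)).as_rotvec(degrees=True),1))
E
python3 -c "
from h import *
inc((703.3,-103.8,120,-2),(703.3,-103.8,21,-2))"
```

```text
now 0.35 [ 240.2 -630.7  224.3] [-3.141 -0.     0.364] q [ 1.06  0.43  0.07  1.61 -0.03  1.11 -0.07]
(703.3, -103.8, 120, -2) [ 0.6203 -0.3276  0.1044] [-0.   0.  22.8]
(703.3, -103.8, 21, -2) [ 0.6203 -0.3276  0.2034] [-0.   0.  22.8]
```

send_rows(increments=[[[0.48, 0.62, -0.328, 0.02, 0, 0, 22.8], [0.48, 0.62, -0.328, 0.02, 0, 0, 22.8], [0.48, 0.62, -0.328, 0.02, 0, 0, 22.8], [0.48, 0.62, -0.328, 0.02, 0, 0, 22.8], [0.48, 0.62, -0.328, 0.02, 0, 0, 22.8], [0.48, 0.62, -0.328, 0.02, 0, 0, 22.8], [0.48, 0.62, -0.328, 0.02, 0, 0, 22.8], [0.48, 0.62, -0.328, 0.02, 0, 0, 22.8], [0.48, 0.62, -0.328, 0.02, 0, 0, 22.8], [0.48, 0.62, -0.328, 0.02, 0, 0, 22.8], [0.48, 0.62, -0.328, 0.02, 0, 0, 22.8], [0.48, 0.62, -0.328, 0.02, 0, 0, 22.8], [0.48, 0.62, -0.328, 0.02, 0, 0, 22.8], [0.48, 0.62, -0.328, 0.02, 0, 0, 22.8], [0.48, 0.62, -0.328, 0.02, 0, 0, 22.8], [0.48, 0.62, -0.328, 0.02, 0, 0, 22.8], [0.48, 0.62, -0.328, 0.1, 0, 0, 22.8], [0.48, 0.62, -0.328, 0.13, 0, 0, 22.8], [0.48, 0.62, -0.328, 0.13, 0, 0, 22.8], [0.48, 0.62, -0.328, 0.13, 0, 0, 22.8]]], grip_force=15)

```text
clock: 2.35
ee_pos: [701.6, -105.0, 93.7]
tool_rot: [3.141, 0.003, -0.036]
force: [0.1, -0.4, 1.0]
grip_width: 48.9
gripper_force: 0.0
```

```bash
python3 - <<'E'
from h import *
inc((703.3,-103.8,21,-2))
a=get_image("side")["image"][150:250,240:400];b=get_image("top")["image"][130:250,280:400]
cv2.imwrite("pics/near1.png",np.hstack([cv2.resize(a,(480,300),interpolation=2),cv2.resize(b,(300,300),interpolation=2)])[:,:,::-1])
E
```

```text
now 2.35 [ 701.6 -105.    93.7] [ 3.141e+00  3.000e-03 -3.600e-02] q [ 0.11  0.61 -0.08  1.61  0.06  0.93 -1.59]
(703.3, -103.8, 21, -2) [ 0.0019 -0.0013  0.0727] [ 0.   0.2 -0. ]
```

View pics/near1.png

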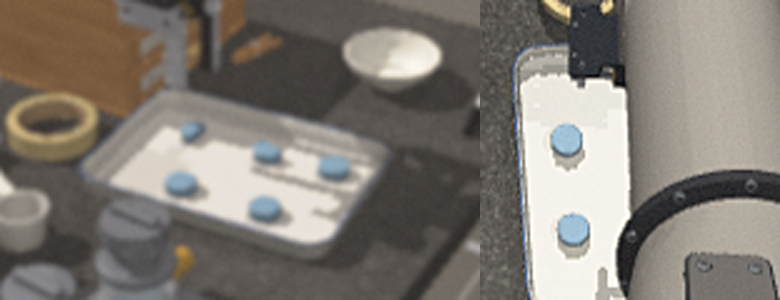

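send_rows(increments=[[[0.48, 0.0018, -0.001, 0.03, 0, 0.2, 0], [0.48, 0.0018, -0.001, 0.05, 0, 0.2, 0], [0.48, 0.0018, -0.001, 0.062, 0, 0.2, 0], [0.48, 0.0018, -0.001, 0.0715, 0, 0.2, 0], [0.48, 0.0018, -0.001, 0.0715, 0, 0.2, 0], [0.8, 0.0018, -0.001, 0.0715, 0, 0.2, 0], [0.8, 0.0018, -0.001, 0.0715, 0, 0.2, 0], [0.8, 0.0018, -0.001, 0.0715, 0, 0.2, 0], [0.8, 0.0018, -0.001, 0.0715, 0, 0.2, 0], [0.8, 0.0018, -0.001, 0.0715, 0, 0.2, 0], [0.8, 0.0018, -0.001, 0.0715, 0, 0.2, 0]]], grip_force=15)

```text
clock: 3.55
ee_pos: [705.4, -102.9, 24.0]
tool_rot: [3.142, -0.005, -0.034]
force: [-1.2, 0.7, 6.8]
grip_width: 33.3
gripper_force: 15.0
```

send_rows(increments=[[[0.8, 0, 0, -0.03, 0, 0, 0], [0.8, 0, 0, -0.07, 0, 0, 0], [0.8, 0, 0, -0.1, 0, 0, 0], [0.8, 0, 0, -0.1, 0, 0, 0], [0.8, 0, 0, -0.1, 0, 0, 0]]])

```text
clock: 4.05
ee_pos: [704.6, -102.7, 123.7]
tool_rot: [-3.142, -0.005, -0.034]
force: [-0.3, 0.5, -1.0]
grip_width: 33.1
gripper_force: 15.0
```

```bash
python3 -c "
from h import *
inc((588,-330,110,-10),(588,-330,42,-10))
print(manip.state()['grip_width'],manip.state()['force'])
s=get_image('side');print([seen(s,c)[0] for c in blue(s,(275,150,365,225))])"
```

```text
now 4.05 [ 704.6 -102.7  123.7] [-3.142 -0.005 -0.034] q [ 0.11  0.57 -0.08  1.6   0.05  0.97 -1.59]
(588, -330, 110, -10) [-0.1088  0.2311  0.0132] [-0.  -0.3  8. ]
(588, -330, 42, -10) [-0.1092  0.2311  0.0812] [-0.  -0.3  8. ]
33.06451869252142 [-0.26804736  0.50487943 -1.04881098]
[array([565.42157951, -23.73342296]), array([660.83270468, -16.59350207]), array([ 540.30715394, -124.35190443]), array([ 615.40594626, -113.82928393]), array([ 798.38674329, -262.9869222 ])]
```

send_rows(increments=[[[0.8, -0.109, 0.231, 0.013, 0, -0.3, 8], [0.8, -0.109, 0.231, 0.013, 0, -0.3, 8], [0.8, -0.109, 0.231, 0.013, 0, -0.3, 8], [0.8, -0.109, 0.231, 0.013, 0, -0.3, 8], [0.8, -0.109, 0.231, 0.013, 0, -0.3, 8], [0.8, -0.109, 0.231, 0.013, 0, -0.3, 8], [0.8, -0.109, 0.231, 0.013, 0, -0.3, 8], [0.8, -0.109, 0.231, 0.04, 0, -0.3, 8], [0.8, -0.109, 0.231, 0.06, 0, -0.3, 8], [0.8, -0.109, 0.231, 0.08, 0, -0.3, 8], [0.8, -0.109, 0.231, 0.08, 0, -0.3, 8], [0.8, -0.109, 0.231, 0.08, 0, -0.3, 8], [0.5, -0.109, 0.231, 0.08, 0, -0.3, 8], [0.5, -0.109, 0.231, 0.08, 0, -0.3, 8], [0.5, -0.109, 0.231, 0.08, 0, -0.3, 8], [0.5, -0.109, 0.231, 0.03, 0, -0.3, 8], [0.5, -0.109, 0.231, -0.02, 0, -0.3, 8], [0.5, -0.109, 0.231, -0.02, 0, -0.3, 8], [0.5, -0.109, 0.231, -0.02, 0, -0.3, 8]]])

```text
clock: 6.0
ee_pos: [588.2, -330.2, 144.6]
tool_rot: [3.141, -0.001, -0.174]
force: [0.2, 0.3, -0.8]
grip_width: 47.3
gripper_force: 0.0
```

```bash
python3 -c "
from h import *
s=get_image('side');print([(c.mean(0),seen(s,c)[0]) for c in blue(s,(275,150,395,225))])
inc((613.5,-109.3,110,69),(613.5,-109.3,22,69))
cv2.imwrite('pics/n2.png',cv2.resize(s['image'][130:260,220:420],None,fx=3,fy=3,interpolation=2)[:,:,::-1])"
```

```text
[(array([327.94551282, 219.28739316]), array([565.51142843, -23.61024565])), (array([300.02233115, 211.06372549]), array([660.60828948, -16.55071045])), (array([350.80739514, 205.6683223 ]), array([ 539.9979288 , -124.85666644])), (array([328.45343137, 200.46323529]), array([ 614.86357707, -114.00608912]))]
now 6.05 [ 587.4 -329.8  143. ] [-3.142e+00  1.000e-03 -1.740e-01] q [ 0.43  0.5  -0.02  1.68  0.01  0.97 -1.34]
(613.5, -109.3, 110, 69) [-0.0124 -0.2217  0.033 ] [ -0.    0.1 -79. ]
(613.5, -109.3, 22, 69) [-0.0123 -0.2217  0.121 ] [ -0.    0.1 -79. ]
```

View pics/n2.png

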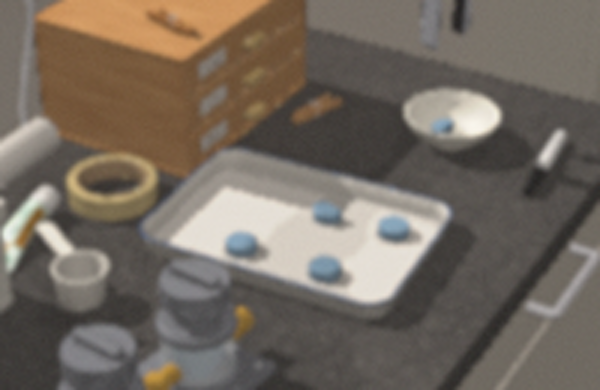

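send_rows(increments=[[[0.48, -0.0124, -0.2217, 0.02, 0, 0, -79], [0.48, -0.0124, -0.2217, 0.02, 0, 0, -79], [0.48, -0.0124, -0.2217, 0.02, 0, 0, -79], [0.48, -0.0124, -0.2217, 0.02, 0, 0, -79], [0.48, -0.0124, -0.2217, 0.02, 0, 0, -79], [0.48, -0.0124, -0.2217, 0.02, 0, 0, -79], [0.48, -0.0124, -0.2217, 0.02, 0, 0, -79], [0.48, -0.0124, -0.2217, 0.02, 0, 0, -79], [0.48, -0.0124, -0.2217, 0.02, 0, 0, -79], [0.48, -0.0124, -0.2217, 0.02, 0, 0, -79], [0.48, -0.0124, -0.2217, 0.02, 0, 0, -79], [0.48, -0.0124, -0.2217, 0.05, 0, 0, -79], [0.48, -0.0124, -0.2217, 0.06, 0, 0, -79], [0.48, -0.0124, -0.2217, 0.06, 0, 0, -79]]])

```text
clock: 7.45
ee_pos: [612.3, -109.1, 80.9]
tool_rot: [-3.136, 0.001, 1.203]
force: [1.1, -0.4, 1.0]
grip_width: 49.1
gripper_force: 0.0
```

```bash
python3 -c "
from h import *
inc((613.5,-109.5,21,69))"
```

```text
now 7.45 [ 612.3 -109.1   80.9] [-3.136e+00  1.000e-03  1.203e+00] q [ 0.35  0.52 -0.36  1.82  0.24  0.84 -0.5 ]
(613.5, -109.5, 21, 69) [0.0001 0.0016 0.0599] [-0.3  0.1 -0.1]
```

send_rows(increments=[[[0.48, 0, 0.001, 0.03, -0.2, 0, 0], [0.48, 0, 0.001, 0.045, -0.2, 0, 0], [0.48, 0, 0.001, 0.0585, -0.2, 0, 0], [0.48, 0, 0.001, 0.0585, -0.2, 0, 0], [0.48, 0, 0.001, 0.0585, -0.2, 0, 0], [0.8, 0, 0.001, 0.0585, -0.2, 0, 0], [0.8, 0, 0.001, 0.0585, -0.2, 0, 0], [0.8, 0, 0.001, 0.0585, -0.2, 0, 0], [0.8, 0, 0.001, 0.0585, -0.2, 0, 0], [0.8, 0, 0.001, 0.0585, -0.2, 0, 0], [0.8, 0, 0.001, 0.03, -0.2, 0, 0], [0.8, 0, 0.001, -0.02, -0.2, 0, 0], [0.8, 0, 0.001, -0.04, -0.2, 0, 0], [0.8, 0, 0.001, -0.04, -0.2, 0, 0], [0.8, 0, 0.001, -0.04, -0.2, 0, 0]]], grip_force=15)

```text
clock: 8.95
ee_pos: [614.4, -109.9, 122.8]
tool_rot: [3.139, 0.0, 1.205]
force: [0.5, -0.5, -0.0]
grip_width: 33.1
gripper_force: 15.0
```

```bash
python3 -c "
from h import *
inc((560,-334,115,40),(560,-334,50,40))
s=get_image('side');print([(c.mean(0),seen(s,c,12)[0]) for c in blue(s,(275,150,395,225))])"
```

```text
now 8.95 [ 614.4 -109.9  122.8] [3.139 0.    1.205] q [ 0.36  0.47 -0.38  1.8   0.22  0.91 -0.48]
(560, -334, 115, 40) [-0.2287  0.0293  0.0079] [ 0.1 -0.  29. ]
(560, -334, 50, 40) [-0.2287  0.0292  0.0729] [ 0.1 -0.  29. ]
[(array([327.87845011, 219.27760085]), array([563.44813891, -20.00914553])), (array([300.10666667, 211.08111111]), array([658.15707164, -12.97547821])), (array([350.78421634, 205.68377483]), array([ 538.14356752, -120.62536598])), (array([327.09313725, 173.78553922]), array([ 700.30192027, -254.86211942]))]
```

send_rows(increments=[[[0.8, -0.2265, 0.032, 0.008, 0, 0, 29], [0.8, -0.2265, 0.032, 0.008, 0, 0, 29], [0.8, -0.2265, 0.032, 0.008, 0, 0, 29], [0.8, -0.2265, 0.032, 0.008, 0, 0, 29], [0.8, -0.2265, 0.032, 0.008, 0, 0, 29], [0.8, -0.2265, 0.032, 0.008, 0, 0, 29], [0.8, -0.2265, 0.032, 0.008, 0, 0, 29], [0.8, -0.2265, 0.032, 0.04, 0, 0, 29], [0.8, -0.2265, 0.032, 0.06, 0, 0, 29], [0.8, -0.2265, 0.032, 0.073, 0, 0, 29], [0.8, -0.2265, 0.032, 0.073, 0, 0, 29], [0.8, -0.2265, 0.032, 0.073, 0, 0, 29], [0.52, -0.2265, 0.032, 0.073, 0, 0, 29], [0.52, -0.2265, 0.032, 0.073, 0, 0, 29], [0.52, -0.2265, 0.032, 0.073, 0, 0, 29], [0.52, -0.2265, 0.032, 0.03, 0, 0, 29], [0.52, -0.2265, 0.032, -0.02, 0, 0, 29], [0.52, -0.2265, 0.032, -0.07, 0, 0, 29], [0.52, -0.2265, 0.032, -0.07, 0, 0, 29]]])

```text
clock: 10.9
ee_pos: [566.2, -334.1, 200.6]
tool_rot: [3.13, -0.005, 0.699]
force: [-0.3, 0.2, -0.2]
grip_width: 44.9
gripper_force: 0.0
```

```bash
python3 - <<'E'
from h import *
np.set_printoptions(precision=2,suppress=True)
s=get_image('side');d=get_image("top")
print([(c.mean(0)) for c in blue(s,(275,150,395,225))])
a=cv2.resize(s['image'][155:305,225:395],None,fx=2.6,fy=2.6,interpolation=2)
b=cv2.resize(d['image'][175:250,160:275],None,fx=3,fy=3,interpolation=2)
b=cv2.copyMakeBorder(b,0,a.shape[0]-b.shape[0],0,0,0)
cv2.imwrite('pics/n3.png',np.hstack([a,b])[:,:,::-1])
# brass fittings and foot in the top view
im=np.ascontiguousarray(d["image"]);h=cv2.cvtColor(im,cv2.COLOR_RGB2HSV)
m=cv2.inRange(h,(10,110,80),(32,255,255));m[:,:160]=0;m[:,275:]=0;m[:185]=0;m[250:]=0
for c in cv2.findContours(m,0,2)[0]:
    if cv2.contourArea(c)>8: print("brass",cv2.boundingRect(c),c[:,0].mean(0))
E
```

```text
[array([327.87, 219.31]), array([300.  , 211.03]), array([350.78, 205.73]), array([370.3 , 171.37])]
brass (251, 210, 16, 10) [257.79 214.21]
brass (205, 205, 18, 11) [214.76 209.95]
brass (166, 200, 8, 10) [170.17 204.83]
```

View pics/n3.png

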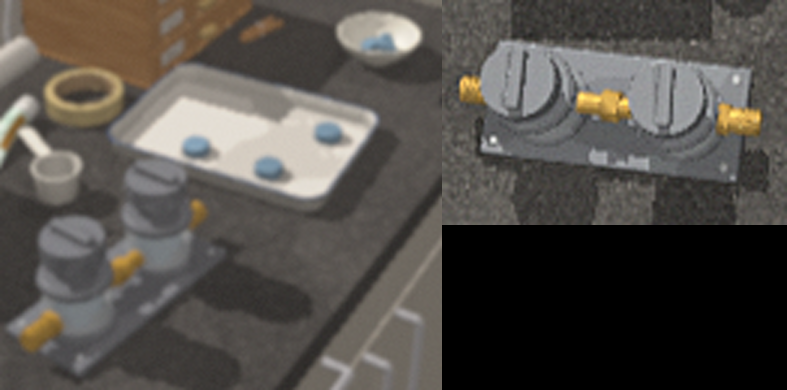

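```bash
python3 - <<'E'
from h import *
np.set_printoptions(precision=1,suppress=True)
s=get_image('side');d=get_image("top")
g=cv2.cvtColor(np.ascontiguousarray(d["image"][175:250,160:275]),cv2.COLOR_RGB2GRAY)
g=cv2.GaussianBlur(cv2.resize(g,None,fx=6,fy=6,interpolation=2),(0,0),3)
C=cv2.HoughCircles(g,cv2.HOUGH_GRADIENT,1.5,200,param1=60,param2=15,minRadius=74,maxRadius=84)
for u,v,r in (C[0] if C is not None else []):
    u,v=(u+.5)/6-.5+160,(v+.5)/6-.5+175
    print("cap top",u,v,r/6,onz(d,u,v,114))
for z in(30,45,60):
    # brass ends: outer end middles
    L=onz(d,166,204.2,z);Rr=onz(d,267,215.2,z);e=L-Rr
    print(z,"len",np.hypot(*e),"yaw",np.degrees(np.arctan2(e[1],e[0]))-90,"mid",(L+Rr)/2,"left",(L+Rr)/2+60*e/np.hypot(*e))
print("top hand",onz(d,186.3,202,114),"side hand",onz(s,252.7,245.8,114))
# grip bar from bright/dark lines, pixel ends by eye in n3 (scale 3)
p=lambda x,y:onz(d,160+(x-442)/3,175+y/3,123)
print("bar L",p(519,47),p(511,110))
E
```

```text
cap top 184.20833 200.45833 12.758334 [600.7 298.2]
cap top 233.95834 206.70833 12.483334 [585.6 178.4]
30 len 261.1768969689407 yaw -6.2106856790302345 mid [592.9 236.9] left [599.4 296.5]
45 len 258.0525646125828 yaw -6.210685679030263 mid [590.3 233.9] left [596.8 293.6]
60 len 254.9282322562248 yaw -6.2106856790302345 mid [587.7 230.9] left [594.2 290.6]
top hand [597. 293.] side hand [596.9 295.5]
bar L [622.8 293.5] [572.  297.3]
```

```bash
python3 -c "
from h import *
inc((597.5,295,200,174),(597.5,295,103,174))"
```

```text
now 11.1 [ 562.7 -332.5  192.1] [ 3.141 -0.     0.699] q [ 0.6   0.43 -0.22  1.68  0.11  1.05 -0.53]
(597.5, 295, 200, 174) [ 0.4303 -0.458  -0.0081] [   0.    0. -134.]
(597.5, 295, 103, 174) [ 0.4302 -0.4581  0.0889] [   0.    0. -134.]
```

send_rows(increments=[[[0, 0.43, -0.458, -0.02, 0, 0, -134], [0, 0.43, -0.458, -0.02, 0, 0, -134], [0, 0.43, -0.458, -0.02, 0, 0, -134], [0, 0.43, -0.458, -0.02, 0, 0, -134], [0, 0.43, -0.458, -0.02, 0, 0, -134], [0, 0.43, -0.458, -0.02, 0, 0, -134], [0, 0.43, -0.458, -0.02, 0, 0, -134], [0, 0.43, -0.458, -0.02, 0, 0, -134], [0, 0.43, -0.458, -0.02, 0, 0, -134], [0, 0.43, -0.458, -0.02, 0, 0, -134], [0, 0.43, -0.458, -0.02, 0, 0, -134], [0, 0.43, -0.458, -0.02, 0, 0, -134], [0, 0.43, -0.458, -0.02, 0, 0, -134], [0, 0.43, -0.458, -0.02, 0, 0, -134], [0, 0.43, -0.458, -0.02, 0, 0, -134], [0, 0.43, -0.458, -0.02, 0, 0, -134], [0, 0.43, -0.458, -0.02, 0, 0, -134], [0, 0.43, -0.458, -0.02, 0, 0, -134], [0, 0.43, -0.458, -0.02, 0, 0, -134], [0, 0.43, -0.458, -0.02, 0, 0, -134]]])

```text
clock: 13.1
ee_pos: [597.7, 294.7, 212.2]
tool_rot: [-3.141, 0.002, 3.036]
force: [1.0, 0.2, 1.1]
grip_width: 94.1
gripper_force: 0.0
```

```bash
python3 -c "
from h import *
inc((597.5,295,103,174))
a=get_image('side')['image'][100:340,170:420];b=get_image('top')['image'][120:300,120:320]
cv2.imwrite('pics/n4.png',np.hstack([cv2.resize(a,(500,480),interpolation=2),cv2.resize(b[:,:120],(300,480),interpolation=2)])[:,:,::-1])"
```

```text
now 13.1 [597.7 294.7 212.2] [-3.141e+00  2.000e-03  3.036e+00] q [ 0.04  0.56 -0.86  1.6   0.45  1.19  0.56]
(597.5, 295, 103, 174) [0.0004 0.0004 0.1092] [-0.   0.1 -0. ]
```

View pics/n4.png

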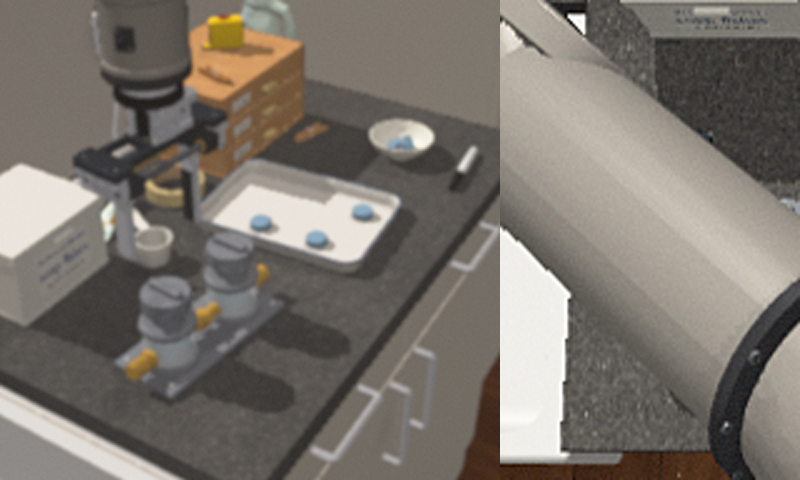

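send_rows(increments=[[[0, 0, 0, 0.04, 0, 0, 0], [0, 0, 0, 0.06, 0, 0, 0], [0, 0, 0, 0.075, 0, 0, 0], [0, 0, 0, 0.09, 0, 0, 0], [0, 0, 0, 0.1, 0, 0, 0], [0, 0, 0, 0.107, 0, 0, 0], [0, 0, 0, 0.107, 0, 0, 0], [0.6, 0, 0, 0.107, 0, 0, 0], [0.6, 0, 0, 0.107, 0, 0, 0], [0.6, 0, 0, 0.107, 0, 0, 0], [0.6, 0, 0, 0.107, 0, 0, 0], [0.6, 0, 0, 0.107, 0, 0, 0], [0.6, 0, 0, 0.107, 0, 0, 0]]], grip_force=6)

```text
clock: 14.5
ee_pos: [598.1, 295.2, 105.6]
tool_rot: [3.141, 0.002, 3.038]
force: [1.6, 3.6, 0.7]
grip_width: 62.0
gripper_force: 6.0
```

```bash
python3 -c "
from h import *
inc((597.5,295,103,84));s=manip.state();print(s['force'],s['moment'],s['grip_width'],s['gripper_force'])"
```

```text
now 14.5 [598.1 295.2 105.6] [3.141e+00 2.000e-03 3.038e+00] q [ 0.    0.66 -0.8   1.69  0.54  1.03  0.49]
(597.5, 295, 103, 84) [ 0.0006 -0.0002  0.0026] [ 0.1  0.1 90.1]
[1.57954608 3.62707755 0.66116501] [ 0.85941616 -0.53296085  0.00840439] 62.04290754882566 6.0000158892944455
```

send_rows(increments=[[[0, 0, 0, 0, 0, 0, 0], [0, 0, 0, 0, 0, 0, 0], [0, 0, 0, 0, 0, 0, 0], [0, 0, -0.001, 0.002, 0, 0, 90], [0, 0, -0.001, 0.002, 0, 0, 90], [0, 0, -0.001, 0.002, 0, 0, 90], [0, 0, -0.001, 0.002, 0, 0, 90], [0, 0, -0.001, 0.002, 0, 0, 90], [0, 0, -0.001, 0.002, 0, 0, 90], [0, 0, -0.001, 0.002, 0, 0, 90], [0, 0, -0.001, 0.002, 0, 0, 90], [0, 0, -0.001, 0.002, 0, 0, 90], [0, 0, -0.001, 0.002, 0, 0, 90], [0, 0, -0.001, 0.002, 0, 0, 90], [0, 0, -0.001, 0.002, 0, 0, 90], [0, 0, -0.001, 0.002, 0, 0, 90]]])

```text
clock: 16.1
ee_pos: [597.7, 293.6, 103.3]
tool_rot: [3.14, 0.001, 1.47]
force: [-0.1, 0.4, -0.3]
grip_width: 94.1
gripper_force: 0.0
```

send_rows(increments=[[[0.6, 0, 0, 0, 0, 0, 0], [0.6, 0, 0, 0, 0, 0, 0], [0.6, 0, 0, 0, 0, 0, 0], [0.6, 0, 0, 0, 0, 0, 0], [0.6, 0, 0, 0, 0, 0, 0], [0.6, 0, 0, 0, 0, 0, 0]]], grip_force=6)

```text
clock: 16.7
ee_pos: [597.9, 293.6, 103.3]
tool_rot: [3.14, 0.001, 1.467]
force: [0.3, -0.4, 0.0]
grip_width: 60.6
gripper_force: 6.0
```

```bash
python3 -c "
from h import *
inc((597.5,295,103,84));s=manip.state();print(s['force'],s['moment'],s['grip_width'],s['gripper_force'])"
```

```text
now 16.7 [597.9 293.6 103.3] [3.140e+00 1.000e-03 1.467e+00] q [-0.23  0.57 -0.45  1.7   0.3   0.93 -0.9 ]
(597.5, 295, 103, 84) [ 0.0014 -0.0005  0.0003] [0.1 0.  0. ]
[ 0.34334641 -0.44731097  0.02251342] [-0.08621674 -0.07115111 -0.0691839 ] 60.64299650791243 5.999972149729729
```

send_rows(increments=[[[0.28, 0, 0, 0, 0, 0, 0], [0.28, 0.002, 0, 0, 0, 0, 0], [0.28, 0.002, 0, 0, 0, 0, 0], [0.6, 0.002, 0, 0, 0, 0, 0], [0.6, 0.002, 0, 0, 0, 0, 0], [0.6, 0.002, 0, 0, 0, 0, 0], [0.6, 0.002, 0, 0, 0, 0, 0], [0.6, 0.002, 0, 0, 0, 0, 0]]], grip_force=25)

```text
clock: 17.5
ee_pos: [598.0, 295.6, 103.3]
tool_rot: [3.14, 0.001, 1.467]
force: [0.2, 0.8, -0.2]
grip_width: 59.7
gripper_force: 25.0
```

send_rows(increments=[[[0.6, 0, 0, 0, 0, 0, -4], [0.6, 0, 0, 0, 0, 0, -8], [0.6, 0, 0, 0, 0, 0, -12], [0.6, 0, 0, 0, 0, 0, -16], [0.6, 0, 0, 0, 0, 0, -18], [0.6, 0, 0, 0, 0, 0, -18], [0.6, 0, 0, 0, 0, 0, -18]]])

```text
clock: 18.2
ee_pos: [598.5, 295.2, 103.4]
tool_rot: [3.14, 0.001, 1.779]
force: [2.2, -1.5, 0.3]
grip_width: 61.0
gripper_force: 25.0
```

```bash
python3 -c "
from h import *
inc();s=manip.state();print(s['force'],s['moment'],s['grip_width'],s['gripper_force'])"
```

```text
now 18.2 [598.5 295.2 103.4] [3.140e+00 1.000e-03 1.779e+00] q [-0.18  0.58 -0.52  1.7   0.34  0.95 -0.62]
[ 2.23293092 -1.52736505  0.25793392] [-0.286552   -0.72052508 -0.97607427] 60.969816030563294 25.00011861557141
```

send_rows(increments=[[[0.6, 0, 0, 0, 0, 0, 5], [0.6, 0, 0, 0, 0, 0, 10], [0.6, 0, 0, 0, 0, 0, 15], [0.6, 0, 0, 0, 0, 0, 20], [0.6, 0, 0, 0, 0, 0, 25], [0.6, 0, 0, 0, 0, 0, 30], [0.6, 0, 0, 0, 0, 0, 35], [0.6, 0, 0, 0, 0, 0, 40], [0.6, 0, 0, 0, 0, 0, 40]]])

```text
clock: 19.1
ee_pos: [597.7, 295.9, 103.4]
tool_rot: [3.14, 0.0, 1.081]
force: [-0.1, 0.6, 0.4]
grip_width: 60.6
gripper_force: 25.0
```

```bash
python3 -c "
from h import *
inc();s=manip.state();print(s['force'],s['moment'],s['grip_width'],s['gripper_force'])
a=get_image('side')['image'][200:290,210:330]
cv2.imwrite('pics/n5.png',cv2.resize(a,(720,540),interpolation=2)[:,:,::-1])"
```

```text
now 19.1 [597.7 295.9 103.4] [3.14  0.    1.081] q [-0.3   0.56 -0.36  1.71  0.24  0.92 -1.24]
[-0.06191202  0.55235966  0.39183198] [-0.0076078  -0.02016997 -0.04775218] 60.551546242438846 25.000724801793694
```

View pics/n5.png

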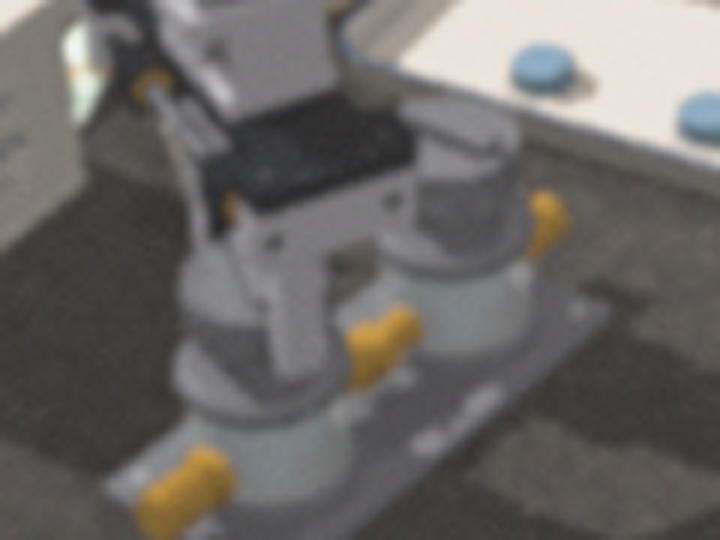

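send_rows(increments=[[[0.6, 0, 0, 0, 0, 0, 5], [0.6, 0, 0, 0, 0, 0, 10], [0.6, 0, 0, 0, 0, 0, 15], [0.6, 0, 0, 0, 0, 0, 20], [0.6, 0, 0, 0, 0, 0, 25], [0.6, 0, 0, 0, 0, 0, 30], [0.6, 0, 0, 0, 0, 0, 33], [0.6, 0, 0, 0, 0, 0, 33], [0.6, 0, 0, 0, 0, 0, 33]]])

```text
clock: 20.05
ee_pos: [597.9, 295.8, 103.3]
tool_rot: [3.14, -0.001, 0.51]
force: [-1.0, 0.7, 1.0]
grip_width: 60.6
gripper_force: 25.0
```

```bash
python3 -c "
from h import *
inc();s=manip.state();print(s['force'],s['moment'],s['grip_width'],s['gripper_force'])"
```

```text
now 20.05 [597.9 295.8 103.3] [ 3.14e+00 -1.00e-03  5.10e-01] q [-0.39  0.54 -0.23  1.71  0.15  0.9  -1.74]
[-0.97294878  0.74797934  1.01652973] [0.06326993 0.11800632 0.00126125] 60.57086756357625 25.00015400815755
```

send_rows(increments=[[[0.6, 0, 0, -0.002, 0, 0, 0], [0.6, 0, 0, -0.004, 0, 0, 0], [0.6, 0, 0, -0.006, 0, 0, 0], [0.6, 0, 0, -0.008, 0, 0, 0], [0.6, 0, 0, -0.008, 0, 0, 0]]])

```text
clock: 20.55
ee_pos: [598.2, 295.7, 111.7]
tool_rot: [3.14, -0.002, 0.507]
force: [-0.2, 1.1, -0.5]
grip_width: 60.9
gripper_force: 25.0
```

send_rows(increments=[[[0.6, 0, 0, -0.006, 0, 0, 0], [0.6, 0, 0, -0.014, 0, 0, 0], [0.6, 0, 0, -0.024, 0, 0, 0], [0.6, 0, 0, -0.036, 0, 0, 0], [0.6, 0, 0, -0.05, 0, 0, 0], [0.6, 0, 0, -0.065, 0, 0, 0], [0.6, 0, 0, -0.08, 0, 0, 0], [0.6, 0, 0, -0.088, 0, 0, 0], [0.6, 0, 0, -0.092, 0, 0, 0], [0.6, 0, 0, -0.092, 0, 0, 0], [0.6, 0, 0, -0.092, 0, 0, 0], [0.6, 0, 0, -0.092, 0, 0, 0], [0.6, 0, 0, -0.092, 0, 0, 0], [0.6, 0, 0, -0.092, 0, 0, 0]]])

```text
clock: 21.95
ee_pos: [597.8, 295.6, 202.9]
tool_rot: [3.14, -0.0, 0.507]
force: [0.9, 0.1, -0.2]
grip_width: 60.9
gripper_force: 25.0
```

```bash
python3 -c "
from h import *
inc();s=manip.state();print(s['force'],s['moment'],s['grip_width'],s['joint_velocities'])
a=get_image('side')['image'][130:300,170:410]
cv2.imwrite('pics/n6.png',cv2.resize(a,(720,510),interpolation=2)[:,:,::-1])"
```

```text
now 21.95 [597.8 295.6 202.9] [ 3.14  -0.     0.507] q [-0.38  0.44 -0.24  1.63  0.12  1.08 -1.71]
[ 0.87939972  0.06220828 -0.15521337] [-0.00725171 -0.01359425  0.03366271] 60.93325671761705 [ 0.00047607 -0.00286753  0.00010672 -0.00184049  0.00063462 -0.00131937
 -0.00145134]
```

View pics/n6.png

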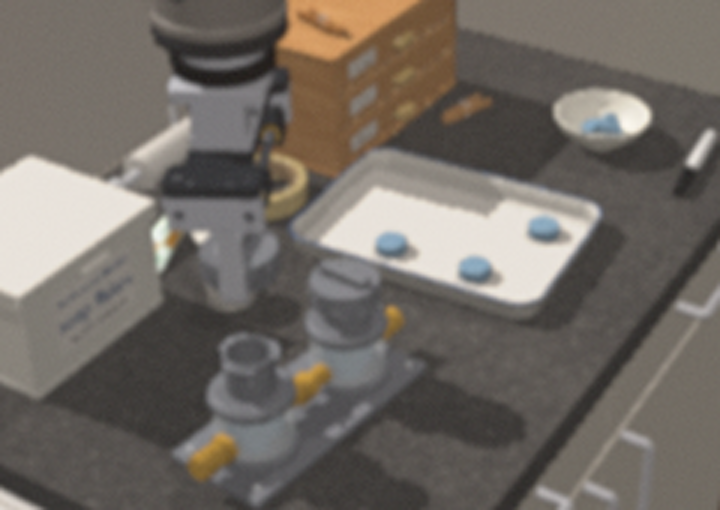

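The picture shows the left neck open at about (250, 352), with the cap in the gripper above it. The right cap is still on, three whole tablets are in the tray, and both broken ones are in the dish at about (602, 125).

```bash
python3 -c "
from plant import sign_off
print(sign_off())"
```

```text
the job is handed in; nothing more can be done
None
```

The job is handed in at about 22 s: both broken tablets are in the waste dish, the three whole ones are still in the tray, and the left pot's cap (left-hand thread, so it came off clockwise) is held still about 8 cm above its neck, with the right pot closed and the marker and scoop not touched.

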